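# Return the counter kit to its fitted drawer trays

### The arm

A 6-joint arm with a two-finger parallel gripper is mounted at the origin on a cart in front of the work surface, level with it; the furniture and walls round the work are solid. World frame = base frame: x ahead of the robot, y to its left, z up, the work surface at z = 0. Lengths are in m, angles in rad, forces in N, time in s.
With the tool pointing down it reaches from about 0.3 to 0.775 m from the base axis. Payload 14.6 kg.
Tool frame: the origin (TCP) lies on the mounting face of the last link; the fingertips stand 199 mm ahead of it and the grasp point (between the pads) lies 180 mm ahead of it; z points along the fingers, y is the line along which they close (so a half turn about z gives the same grasp; the last joint's range is limited). The gripper opens to 94 mm and grips with 3 to 60 N. Pads are 16 mm wide; open, the fingers measure 119 mm over their backs; the gripper's body (75 mm by 177 mm) begins 78 mm behind the grasp point.
Start: joints at [-1.372, 0.3, 1.521, -0, 1.321, -0.067], TCP at [0.144, -0.531, 0.405] pointing down, gripper open.
Joint ranges: [-3.03, 3.03], [-0.79, 2.21], [0.23, 2.52], [-1.04, 4.18], [0, 3.07], [-2.55, 2.55]. Speed limits (rad/s): [2.22, 2.22, 2.57, 3.14, 3.14, 3.14].

### API

Orientations are given as [roll, pitch, yaw] about the fixed x, y, z axes, in that order (R = Rz(yaw) Ry(pitch) Rx(roll)).
In Python, from station import telemetry, cams, workorder, finder gives the robot as it stands.
- The arm moves only by the tool jog_arm, never from a script. Its argument "rows" is a list of rows, each an object with "gripper": the finger opening in m, from 0 to 0.094; "slide": the shift along the tool's x, y, z in m, a list of three; "spin": the turn about the tool's z in rad. In form: [{"gripper": gripper, "slide": [tx, ty, tz], "spin": spin}, ...]. A call has 1 to 8 rows; each row is the pose to reach, as a shift and turn from the pose commanded when the call began, along the tool's axes at that moment; what a row does not reach only later rows make up. A row lasts 1/10 s, in which the tool goes at most 50 mm and 8.59 degrees, less where a joint would pass 70% of its speed; a pose out of reach is approached as far as the arm can. A call with a gripper value outside its range is refused whole. The fingers move at their own pace and stop on an object; "squeeze" is the grip in N (left out, the last holds). Time passes only in rows, so rows that repeat a pose let the fingers close. It gives the time, the measured TCP pose, the force, the opening and the grip force at its end, in the units of the state.
- telemetry.get_obs(): the state, without advancing time (a new reading comes with each control period).
- cams.camera(name): name is "scene" or "side" or "wrist"; returns (picture, depth): 384x512x3 uint8, red, green, blue; 384x512 float32, m along the optical axis (not along the pixel's ray), 0 where there is no reading.
- cams.camera_info(name): a dict with "camera_matrix" (3x3 intrinsics, pixels), "R" (3x3) and "t" (3): a world point X has camera coordinates R X + t; the wrist camera has in their place "tool_from_camera" (4x4, takes a point from camera to tool coordinates, whose origin is the TCP and whose axes are the flange's). Camera axes: x right, y down, z forward; pixel columns grow to the right and rows downward; lengths in m; the calibration is good to about 2 mm. A picture is of the moment at which its call begins: read the wrist's pose just before it. camera_info takes no time and is no camera call.
- workorder.hand_in(): hands the job in; it is judged then, once.
Trained networks look in the newest picture that a camera, given by its name, has taken for a name from the list of things; names that differ only in an ending like _2 or _b are one class to them, and where a whole thing is asked for, a point or a joint stands for the part that bears it (a point fixed in the world has none). Each returns a list of dicts, best first, with "confidence" (0 to 1); they miss things now and then, are a little off and sometimes report something else, mostly with a low value. They report only what shows in the picture. A call takes as long as a camera call.
- finder.find_in(target, camera): "point" ([x, y, z] in m, in world coordinates, good to about 4 mm: the middle of the surface that is visible of it).
- finder.masks_of(target, camera): "region" (384x512 bool, what is visible of it).
The state is a dict: "time_s": time; "qpos": joint angles; "joint_vel": joint speeds; "tau": joint torques, N m; "ee_pos": TCP position; "eef_rot": TCP orientation; "force": force on the tool from outside, world axes, zero at the start; "moment": the same for the moment, N m; "grip_width": finger opening in m; "grip_force": force on a finger pad.
Only numpy, scipy, OpenCV 4.12 (cv2) and the standard library are available. Lean on these libraries where they do the work, as an engineer would, in place of code of your own. Each camera call takes 0.05 s, during which the arm holds its last target. There are 200 camera calls.

### The job

Put the counter kit away: the stapler, the remote, the marker pen and the battery each go into the grey tray whose recess is cut for that thing, lying fully down on the recess floor along it (either way round; stapler upright, remote flat on its back as it lies now). Someone left the marker in the stapler's tray, so it has to come out and go to its own tray before the stapler can go home. Leave the tin box and the roll of tape where they are.

Things in the scene. Friction and masses are not known exactly. Their poses are not given: they have to be found in the camera images.
- stapler: Desk stapler with a red arm on a black base, 34 mm wide (x; base 34, arm 26 from 27 mm height up; the arm does not open), 148 mm long (y), 52 mm high, 0.26 kg, standing on its base. Origin: centre of its underside; y along its length. Lies on the table.
- remote: Flat dark remote control, 173 mm long (x), 45 mm wide (y), 19 mm thick, 0.11 kg, lying on its back on the table. Origin: centre of its underside.
- marker_mid (a point): Middle of the blue-and-white marker pen, a round 17 mm stick 135 mm long (y along it), 12 g. It can roll, so its x and z may point anywhere round it. At the start it lies in the recess of the stapler's tray, its middle over the finger slot to within 10 mm.
- cell_mid (a point): Middle of the small red battery cell, a round stick 15 mm thick and 50 mm long (y along it), 23 g (it stands and grips as about 16 mm thick). It can roll, so its x and z may point anywhere round it. Lies on the table.
- tray_stapler: Fixed grey tray 84 x 210 mm, 28 mm high, one of four side by side (84 mm pitch, order varies) in a low black frame. Origin: centre of underside, 3 mm above table; x along length and recess. A slot for fingers, 46 mm long in x, deep as the recess, crosses the full width at mid-length. Recess centred, lined black, 160 x 46 mm, 20 mm deep, floor at z 8 mm, for the stapler (upright).
- tray_remote: Fixed grey tray 84 x 210 mm, 28 mm high, one of four side by side (84 mm pitch, order varies) in a low black frame. Origin: centre of underside, 3 mm above table; x along length and recess. A slot for fingers, 46 mm long in x, deep as the recess, crosses the full width at mid-length. Recess centred, lined black, 187 x 57 mm, 10 mm deep, floor at z 18 mm, for the remote.
- tray_marker: Fixed grey tray 84 x 210 mm, 28 mm high, one of four side by side (84 mm pitch, order varies) in a low black frame. Origin: centre of underside, 3 mm above table; x along length and recess. A slot for fingers, 46 mm long in x, deep as the recess, crosses the full width at mid-length. Recess centred, lined black, 149 x 29 mm, 12 mm deep, floor at z 16 mm, for the marker.
- tray_cell: Fixed grey tray 84 x 210 mm, 28 mm high, one of four side by side (84 mm pitch, order varies) in a low black frame. Origin: centre of underside, 3 mm above table; x along length and recess. A slot for fingers, 46 mm long in x, deep as the recess, crosses the full width at mid-length. Recess centred, lined black, 62 x 27 mm, 11 mm deep, floor at z 17 mm, for the battery cell.
- tin: Closed silver-grey tin box, 88 x 118 mm (x, y), 60 mm high. Origin: centre of its underside. To be left alone.
- tape_roll: Roll of masking tape lying flat, 100 mm across, 25 mm high. Origin: centre of its underside. To be left alone.

How it is judged:
At the end, for the whole second after the job is handed in: Stapler, remote, marker and battery each lie in their own tray: middle within 14 mm of the tray's middle, seated within 4 mm of the recess floor, along the recess within 0.15 rad (battery 0.35 rad) either way round, stapler upright and remote flat on its back within 0.1 rad, all at rest (horizontal distance between stapler and tray_stapler below 0.014 m and z of stapler in the frame of tray_stapler between 0.004 and 0.012 m and angle between the y axis of stapler and the x axis of tray_stapler, either way round below 0.15 rad and linear speed of each of stapler, remote, marker, cell below 0.02 m/s and angle between each of stapler, remote's own z axis and vertical below 0.1 rad and horizontal distance between remote and tray_remote below 0.014 m and z of remote in the frame of tray_remote between 0.014 and 0.022 m and angle between the x axis of remote and the x axis of tray_remote, either way round below 0.15 rad and horizontal distance between marker_mid and tray_marker below 0.014 m and z of marker_mid in the frame of tray_marker between 0.02 and 0.028 m and angle between the y axis of marker_mid and the x axis of tray_marker, either way round below 0.15 rad and horizontal distance between cell_mid and tray_cell below 0.014 m and z of cell_mid in the frame of tray_cell between 0.0213 and 0.0293 m and angle between the y axis of cell_mid and the x axis of tray_cell, either way round below 0.35 rad); the robot touches nothing.
It fails at once if the tin box is pushed more than 30 mm (distance of tin from where it was at the start of the episode above 0.03 m).
It fails at once if the roll of tape is pushed more than 30 mm (distance of tape_roll from where it was at the start of the episode above 0.03 m).
It also fails if it takes over 106 s, if anything falls off the work surface, if the arm or the gripper's body presses on something with over 40 N, if the wrist force passes 120 N, or if a joint passes its speed limit or range.

## Working session

There is one attempt and no reset: what is moved stays moved. The work goes in short steps, Python scripts to look and compute and a tool call to move; the robot and the scene stay as the last step left them, time stands still between calls to the robot, and variables do not carry over. Pictures are saved under pics/ and viewed, at most 17 in all, crops included, and the job is handed in when it is done.

Besides the shell and the picture viewer there is one more tool, called after "Call:" as name(argument=value, ...) on one line, values as JSON. jog_arm: Moves the arm, as the interface text tells. Its arguments: {"type":"object","properties":{"rows":{"type":"array","items":{"type":"object","properties":{"gripper":{"type":"number"},"slide":{"type":"array","items":{"type":"number"}},"spin":{"type":"number"}}}},"squeeze":{"type":"number"}},"required":["rows"]}

```bash
ls; mkdir -p pics
cat > h.py <<'E'
import numpy as np, cv2
from station import telemetry, cams, workorder, finder
from scipy.spatial.transform import Rotation as Ro
def T():
    o=telemetry.get_obs(); M=np.eye(4); M[:3,:3]=Ro.from_euler('xyz',o['eef_rot']).as_matrix(); M[:3,3]=o['ee_pos']; return M
def cloud(name):
    M=T(); img,d=cams.camera(name); i=cams.camera_info(name); K=np.array(i['camera_matrix'])
    v,u=np.mgrid[:384,:512]; P=np.stack([(u-K[0,2])/K[0,0]*d,(v-K[1,2])/K[1,1]*d,d],-1)
    if 'R' in i: W=(P-np.array(i['t']))@np.array(i['R'])
    else:
        C=M@np.array(i['tool_from_camera']); W=P@C[:3,:3].T+C[:3,3]
    W[d==0]=np.nan
    return img,W
def save(n,img): cv2.imwrite('pics/'+n+'.png',img[...,::-1])
E
python3 - <<'E'
from h import *
o=telemetry.get_obs(); print(o)
for c in ['scene','side']:
    img,W=cloud(c); save(c+'0',img)
    for t in ['stapler','remote','marker_mid','cell_mid','tray_stapler','tray_remote','tray_marker','tray_cell','tin','tape_roll']:
        r=finder.masks_of(t,c)
        for k in r[:2]:
            m=k['region']; p=W[m]; p=p[~np.isnan(p[:,0])]
            if len(p)<5: continue
            xy=p[:,:2]; ce=np.median(xy,0); w,V=np.linalg.eigh(np.cov((xy-ce).T)); (cx,cy),wh,a=cv2.minAreaRect((xy*1000).astype(np.float32))
            vv,uu=np.nonzero(m)
            print(c,t,round(k['confidence'],2),len(p),'px',int(uu.mean()),int(vv.mean()),np.round(ce,3),'z',np.round(np.percentile(p[:,2],[5,50,95]),3),'ax',round(np.arctan2(V[1,1],V[0,1]),2),'rect',round(cx),round(cy),np.round(wh),round(a))
E
```

```text
pics
{'time_s': 0.0, 'qpos': array([-1.37159552e+00,  3.00474332e-01,  1.52159182e+00, -2.32557221e-05,
        1.32070506e+00, -6.66021630e-02]), 'joint_vel': array([ 0.00049787, -0.00057914, -0.00056514,  0.00168244,  0.00051087,
        0.00099093]), 'tau': array([-9.06270907e-04, -5.31805301e+01, -3.52737021e+01,  7.06948643e-02,
        2.43975531e-02, -7.58648594e-05]), 'ee_pos': array([ 0.1444638 , -0.53065219,  0.40407988]), 'eef_rot': array([-3.14041521e+00, -5.59610336e-05,  2.65808702e-01]), 'force': array([-0.42958028,  0.82999168, -0.694207  ]), 'moment': array([ 0.01487294, -0.00812908, -0.02210121]), 'grip_force': 0.0, 'grip_width': 0.09348791847645134}
scene stapler 0.56 470 px 305 150 [ 0.512 -0.412] z [0.004 0.027 0.049] ax 1.31 rect 512 -437 [176.  32.] 77
scene stapler 0.3 652 px 303 195 [ 0.434 -0.194] z [-0.001  0.015  0.018] ax 1.82 rect 442 -223 [ 51. 203.] 15
scene remote 0.86 589 px 303 194 [ 0.435 -0.2  ] z [0.009 0.016 0.018] ax 1.81 rect 439 -210 [ 48. 177.] 15
scene cell_mid 0.59 50 px 250 177 [ 0.61  -0.204] z [0.004 0.011 0.015] ax 1.21 rect 611 -205 [
[... 1264 characters left out ...]
 0.015 0.02 ] ax 1.24 rect 615 -217 [45. 12.] 68
side tray_stapler 0.56 498 px 261 145 [0.603 0.239] z [0.011 0.029 0.035] ax 3.05 rect 603 230 [210. 123.] 1
side tray_remote 0.72 762 px 260 157 [0.594 0.15 ] z [0.018 0.024 0.033] ax 3.05 rect 592 151 [110. 215.] 84
side tray_marker 0.64 829 px 259 171 [0.588 0.065] z [0.018 0.029 0.034] ax 3.04 rect 585 59 [ 97. 215.] 83
side tray_cell 0.59 1264 px 258 188 [ 0.582 -0.039] z [0.011 0.029 0.034] ax 3.06 rect 582 -22 [ 97. 211.] 84
side tin 0.69 1237 px 319 223 [ 0.758 -0.252] z [0.012 0.058 0.063] ax 3.02 rect 761 -223 [ 93. 118.] 84
side tape_roll 0.9 499 px 199 195 [ 0.386 -0.058] z [-0.     0.018  0.027] ax 1.67 rect 383 -44 [ 98. 123.] 18
```

```bash
python3 -c "
import cv2,numpy as np
a=cv2.imread('pics/scene0.png')[110:340,90:360];b=cv2.imread('pics/side0.png')[110:340,130:400]
cv2.imwrite('pics/both.png',cv2.resize(np.vstack([a,b]),None,fx=1.3,fy=1.3)) 
cv2.imwrite('pics/both.png',cv2.resize(np.hstack([a,b]),None,fx=1.48,fy=1.48))"
```

```text
(no output)
```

View pics/both.png

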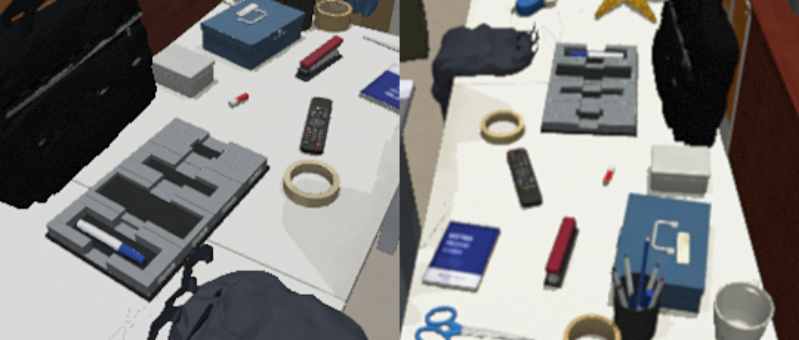

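Run:
```python
from h import *
H=np.full((20,26),-1.)
for c in ['scene','side']:
    img,W=cloud(c); p=W[~np.isnan(W[...,0])]
    ix=((p[:,0]-0.2)/0.04).astype(int); iy=((p[:,1]+0.6)/0.04).astype(int)
    ok=(p[:,0]>.2)&(p[:,1]>-.6)&(ix<20)&(iy<26)&(p[:,2]<.6)
    np.maximum.at(H,(ix[ok],iy[ok]),p[ok,2])
print('y     ',*['%4d'%(100*(-0.58+.04*j)) for j in range(26)])
for i in range(20): print('x%.2f '%(.22+.04*i),*['%4d'%(1000*h) for h in H[i]])
```

```text
y       -57  -53  -49  -46  -41  -37  -34  -29  -25  -21  -17  -13   -9   -5   -1    2    6   10   14   18   22   26   30   34   38   42
x0.22   486  516  511 -710 -709 -706 -708 -708 -702 -714 -1000  599  529  568  598  595  470  346 -1000   34   44   45   48   50 -1000 -1000
x0.26    11    6   14   13    6    5    5    5    8    5    6  599  599  598  587    5    3    5    5   48   62   67   63   57 -1000    4
x0.30    14   13   16   16   17   18   17    6    5    5    6    5    6    5    5    7    5    6    7   52   61   67   64   51   42    6
x0.34    13   13   17   17   20   17   15    8    6    6    7    5   27   27   28    5    5    7    4   52   62   61   61   48   31    3
x0.38    11    4   18   17   16   17   16    5    5    5    5   15   27   19   29   25    7    5   10   46   44   54   53   46   24    7
x0.42    10    6    5    5    6   11    5   22   21   23   22   23   29   30   30    4    7    6    6   27   39   49   56   36    9    5
x0.46     6    5    5    5    5    4    6   23   22   22   23   19    6   33   32   31   28    7    4   66   73   68   68   68   45    8
[... 1091 characters left out ...]
   21
x0.82    98   83    4    6    6    8    5    6   64   64   62  282  283  281  329  337  344  341  324  285  280  271    2    2    2    2
x0.86   373  373  375  373  373  373  374  373  373  373  373  373  372  372  375  372  373  373  373  374  371  375  373  374  373  371
x0.90   374  374  537  537  537  537  536  536  536  535  534  536  536  536  536  535  468  468  477  478  481  475  409  417  433  430
x0.94   374  549  555  487  479  514  512  518  558  559  485  513  512  514  512  554  468  481  481  481  481  479 -1000  420  433  433
x0.98   462  585  585 -1000 -1000 -1000 -1000  477  589  589  371 -1000 -1000 -1000  369  584  465  479  479  481  482  479 -1000 -1000  434  432
```

Call:
jog_arm(rows=[{"gripper": 0.04, "slide": [0.05, 0, 0], "spin": 0}, {"gripper": 0.04, "slide": [0.1, 0, 0], "spin": 0}, {"gripper": 0.04, "slide": [0.15, 0, 0], "spin": 0}, {"gripper": 0.04, "slide": [0.2, 0, 0], "spin": 0}])

```text
time_s: 1.6
ee_pos: [0.3392, -0.4773, 0.4048]
eef_rot: [3.141, -0.0, 0.265]
force: [0.2, -1.2, 0.3]
grip_width: 0.0655
grip_force: 0.0
```

Call:
jog_arm(rows=[{"gripper": 0.04, "slide": [0.21, -0.32, 0], "spin": 0.355}, {"gripper": 0.04, "slide": [0.21, -0.32, 0], "spin": 0.355}, {"gripper": 0.04, "slide": [0.21, -0.32, 0], "spin": 0.355}, {"gripper": 0.04, "slide": [0.21, -0.32, 0], "spin": 0.355}, {"gripper": 0.04, "slide": [0.21, -0.32, 0], "spin": 0.355}, {"gripper": 0.04, "slide": [0.21, -0.32, 0], "spin": 0.355}, {"gripper": 0.04, "slide": [0.21, -0.32, 0], "spin": 0.355}, {"gripper": 0.04, "slide": [0.21, -0.32, 0], "spin": 0.355}])

```text
time_s: 2.4
ee_pos: [0.4563, -0.1116, 0.4049]
eef_rot: [-3.141, -0.001, -0.088]
force: [0.7, 0.1, 0.3]
grip_width: 0.0401
grip_force: 0.0
```

```bash
cat >> h.py <<'E'
def go(p,yaw):
    "slide/spin from the present pose to grasp point p (world) with tool yaw"
    M=T(); y0=np.arctan2(M[1,0],M[0,0]); d=M[:3,:3].T@(np.array(p)+[0,0,.18]-M[:3,3])
    s=(y0-yaw+np.pi)%(2*np.pi)-np.pi
    return 'slide',np.round(d,4).tolist(),'spin',round(s,3),'now',np.round(M[:3,3]-[0,0,.18],4),round(y0,3)
E
python3 - <<'E'
from h import *
print(np.round(cams.camera_info('wrist')['tool_from_camera'],3), cams.camera_info('wrist')['camera_matrix'])
print(go([.53,.14,.25],-.09))
E
```

```text
[[-0.    -0.957 -0.289  0.085]
 [ 1.    -0.    -0.    -0.001]
 [ 0.    -0.289  0.957  0.021]
 [ 0.     0.     0.     1.   ]] [[327.36671204   0.         249.23789079]
 [  0.         327.36671204 194.9356192 ]
 [  0.           0.           1.        ]]
('slide', [0.0513, -0.257, -0.025], 'spin', np.float64(0.002), 'now', array([ 0.4563, -0.1116,  0.2249]), np.float64(-0.088))
```

Call:
jog_arm(rows=[{"gripper": 0.04, "slide": [0.105, -0.22, 0], "spin": 0}, {"gripper": 0.04, "slide": [0.105, -0.22, 0], "spin": 0}, {"gripper": 0.04, "slide": [0.105, -0.22, 0], "spin": 0}, {"gripper": 0.04, "slide": [0.105, -0.22, 0], "spin": 0}, {"gripper": 0.04, "slide": [0.105, -0.22, 0], "spin": 0}, {"gripper": 0.04, "slide": [0.105, -0.22, 0], "spin": 0}, {"gripper": 0.04, "slide": [0.105, -0.22, 0], "spin": 0}])

```text
time_s: 3.1
ee_pos: [0.5803, 0.0961, 0.4041]
eef_rot: [3.141, 0.001, -0.088]
force: [0.2, -0.8, 0.4]
grip_width: 0.0399
grip_force: 0.0
```

```bash
cat >> h.py <<'E'
def rect(p):
    (cx,cy),(w,h),a=cv2.minAreaRect((p[:,:2]*1000).astype(np.float32)); a=np.radians(a)
    if w<h: w,h=h,w; a+=np.pi/2
    return np.round([cx,cy,w,h],1),round((a+np.pi/2)%np.pi-np.pi/2,3),'z',np.round(np.percentile(p[:,2],[5,50,95]),4),len(p)
def seg(t,c,W):
    out=[]
    for k in finder.masks_of(t,c)[:2]:
        p=W[k['region']]; p=p[~np.isnan(p[:,0])]
        if len(p)>5: out.append((p,round(k['confidence'],2),k['region']))
    return out
E
python3 - <<'E'
from h import *
img,W=cloud('wrist'); save('w1',img); np.save('W1.npy',W)
for t in ['marker_mid','tray_stapler','tray_remote','tray_marker','tray_cell']:
    for p,c,m in seg(t,'wrist',W): print(t,c,*rect(p))
p=W[(W[...,2]>.024)&(W[...,2]<.038)&(W[...,0]>.44)&(W[...,0]<.725)&(W[...,1]<.29)&(W[...,1]>-.12)]
print(rect(p))
E
```

```text
marker_mid 0.72 [606.8 233.3 133.2  19.9] -0.082 z [0.0185 0.0239 0.026 ] 1613
tray_stapler 0.87 [604.8 235.4 211.4 101.3] -0.088 z [0.0093 0.0287 0.0308] 12525
tray_remote 0.86 [590.9 146.1 223.4  87.4] -0.086 z [0.019  0.0207 0.0304] 13720
tray_marker 0.94 [589.3  61.1 211.7  84.7] -0.088 z [0.0172 0.029  0.0308] 13635
tray_cell 0.56 [572.9 -27.9 228.1 100. ] -0.075 z [0.0182 0.0294 0.0308] 14337
(array([566.6, 108.8, 342.3, 260.4]), np.float64(1.485), 'z', array([0.0277, 0.0297, 0.031 ]), 31943)
```

View pics/w1.png

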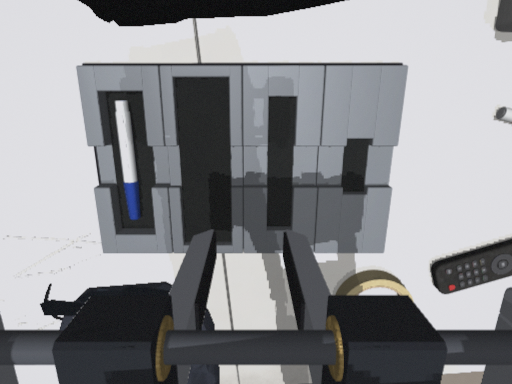

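Run:
```python
from h import *
W=np.load('W1.npy'); img=cv2.imread('pics/w1.png')
m=np.zeros(W.shape[:2],bool); m[60:256,75:410]=1
p=W[m&(W[...,2]>.024)&(W[...,2]<.036)]
for a in (-.095,-.088,-.08):
    R=np.array([[np.cos(a),np.sin(a)],[-np.sin(a),np.cos(a)]]); q=p[:,:2]@R.T
    # edges at several slices
    def ext(s,o,lo,hi,n=8):
        r=[]
        for e in np.linspace(lo,hi,n+1)[:-1]:
            k=(q[:,o]>e)&(q[:,o]<e+(hi-lo)/n); r.append(np.percentile(q[k,s],[.5,99.5]))
        return np.array(r)
    X=ext(0,1,q[:,1].min()+.015,q[:,1].max()-.015); Y=ext(1,0,q[:,0].min()+.015,q[:,0].max()-.015)
    print(a,'\n',np.round(X.T*1000,1),'\n',np.round(Y.T*1000,1))
    c=np.array([np.median(X.mean(1)),np.median(Y.mean(1))])
    for k in (-1.5,-.5,.5,1.5): print(k,np.round((c+[0,.084*k])@R*1000,1))
```

```text
-0.095 
 [[476.8 477.2 478.  475.9 475.5 475.7 475.3 474.9]
 [684.3 684.  683.8 683.5 683.3 683.1 682.7 682.5]] 
 [[ -7.6  -7.8  -7.5  -6.7 282.7  -6.8  -6.6  -6.3]
 [324.2 324.5 324.6 292.5 324.3 325.1 325.4 325.5]]
-1.5 [580.1 -22.3]
-0.5 [588.   61.4]
0.5 [596. 145.]
1.5 [604.  228.6]
-0.088 
 [[477.  477.5 478.9 476.8 476.7 477.8 477.  476.8]
 [684.5 684.5 684.5 684.5 684.5 684.6 684.5 684.5]] 
 [[-11.2 -11.3 -11.3  -6.6 278.6 -11.  -11.1 -10.9]
 [320.7 320.8 320.7 288.7 288.9 320.9 320.9 320.9]]
-1.5 [581.  -22.3]
-0.5 [588.4  61.4]
0.5 [595.8 145.1]
1.5 [603.2 228.7]
-0.08 
 [[477.1 477.8 480.2 477.8 478.  479.8 478.9 479.1]
 [684.6 684.9 685.3 685.5 685.9 686.3 686.5 686.8]] 
 [[-15.2 -15.5 -15.6 142.3 -15.3 -15.9 -16.2 -16.3]
 [316.6 316.5 316.6 316.2 284.1 315.9 315.8 315.7]]
-1.5 [582.4 -22.4]
-0.5 [589.1  61.3]
0.5 [595.8 145.1]
1.5 [602.6 228.8]
```

Call:
jog_arm(squeeze=15, rows=[{"gripper": 0.04, "slide": [0.005, -0.046, 0.0], "spin": 0}, {"gripper": 0.04, "slide": [0.01, -0.092, 0.02], "spin": 0}, {"gripper": 0.04, "slide": [0.015, -0.139, 0.06], "spin": 0}, {"gripper": 0.04, "slide": [0.015, -0.139, 0.11], "spin": 0}, {"gripper": 0.04, "slide": [0.015, -0.139, 0.15], "spin": 0}, {"gripper": 0.04, "slide": [0.015, -0.139, 0.15], "spin": 0}])

```text
time_s: 4.0
ee_pos: [0.6062, 0.2322, 0.2482]
eef_rot: [3.137, 0.01, -0.089]
force: [-0.1, 0.0, -0.6]
grip_width: 0.0401
grip_force: 0.0
```

Run:
```python
from h import *
print(go([.607,.233,.033],-.086))
img,W=cloud('wrist'); save('w2',img)
for p,c,m in seg('marker_mid','wrist',W): print(c,*rect(p))
```

```text
('slide', [0.001, -0.0011, 0.0352], 'spin', np.float64(-0.003), 'now', array([0.6062, 0.2322, 0.0682]), np.float64(-0.089))
0.74 [601.3 232.7 144.4  17.7] -0.08 z [0.0178 0.024  0.0259] 4155
```

View pics/w2.png

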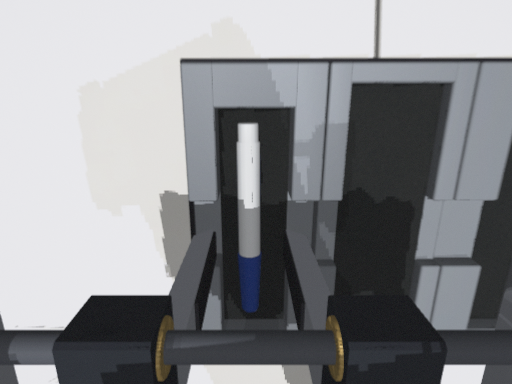

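Call:
jog_arm(squeeze=15, rows=[{"gripper": 0.04, "slide": [-0.001, -0.001, 0.02], "spin": 0}, {"gripper": 0.04, "slide": [-0.001, -0.001, 0.04], "spin": 0}, {"gripper": 0.0, "slide": [-0.001, -0.001, 0.04], "spin": 0}, {"gripper": 0.0, "slide": [-0.001, -0.001, 0.04], "spin": 0}, {"gripper": 0.0, "slide": [-0.001, -0.001, 0.04], "spin": 0}, {"gripper": 0.0, "slide": [-0.001, -0.001, 0.04], "spin": 0}])

```text
time_s: 4.7
ee_pos: [0.6071, 0.2338, 0.2169]
eef_rot: [-3.14, -0.003, -0.089]
force: [-1.8, -0.7, 7.8]
grip_width: 0.0149
grip_force: 15.0
```

Call:
jog_arm(rows=[{"gripper": 0.035, "slide": [0, 0, 0], "spin": 0}, {"gripper": 0.035, "slide": [0, 0, 0], "spin": 0}, {"gripper": 0.035, "slide": [0, 0, 0.0], "spin": 0}])

```text
time_s: 5.0
ee_pos: [0.6066, 0.2338, 0.2148]
eef_rot: [-3.142, -0.0, -0.089]
force: [-0.5, 0.5, 0.5]
grip_width: 0.0338
grip_force: 0.0
```

Call:
jog_arm(squeeze=12, rows=[{"gripper": 0.035, "slide": [0, 0, 0.0035], "spin": 0}, {"gripper": 0.035, "slide": [0, 0, 0.0035], "spin": 0}, {"gripper": 0.0, "slide": [0, 0, 0.0035], "spin": 0}, {"gripper": 0.0, "slide": [0, 0, 0.0035], "spin": 0}, {"gripper": 0.0, "slide": [0, 0, 0.0035], "spin": 0}, {"gripper": 0.0, "slide": [0, 0, 0.0035], "spin": 0}])

```text
time_s: 5.6
ee_pos: [0.6066, 0.2338, 0.2111]
eef_rot: [-3.142, 0.0, -0.089]
force: [-0.4, -0.3, -0.6]
grip_width: 0.0145
grip_force: 12.0
```

Call:
jog_arm(rows=[{"gripper": 0.0, "slide": [0, 0, -0.02], "spin": 0}, {"gripper": 0.0, "slide": [0, 0, -0.06], "spin": 0}, {"gripper": 0.0, "slide": [-0.001, 0.05, -0.08], "spin": 0}, {"gripper": 0.0, "slide": [-0.001, 0.1, -0.08], "spin": 0}, {"gripper": 0.0, "slide": [-0.001, 0.15, -0.08], "spin": 0}, {"gripper": 0.0, "slide": [-0.001, 0.172, -0.08], "spin": 0}, {"gripper": 0.0, "slide": [-0.001, 0.172, -0.08], "spin": 0}, {"gripper": 0.0, "slide": [-0.001, 0.172, -0.08], "spin": 0}])

```text
time_s: 6.4
ee_pos: [0.5904, 0.0625, 0.2913]
eef_rot: [-3.141, -0.0, -0.09]
force: [0.8, -0.5, -1.0]
grip_width: 0.0152
grip_force: 12.0
```

Run:
```python
from h import *
print(go([.588,.061,.042],-.088), telemetry.get_obs()['grip_width'])
img,W=cloud('wrist'); save('w3',img)
for p,c,m in seg('marker_mid','wrist',W): print(c,*rect(p))
```

```text
('slide', [-0.0022, 0.0017, 0.0693], 'spin', np.float64(-0.002), 'now', array([0.5904, 0.0625, 0.1113]), np.float64(-0.09)) 0.015194077616613896
0.86 [557.2  66.2 200.4  23.4] -0.087 z [0.0998 0.1044 0.1062] 5217
```

View pics/w3.png

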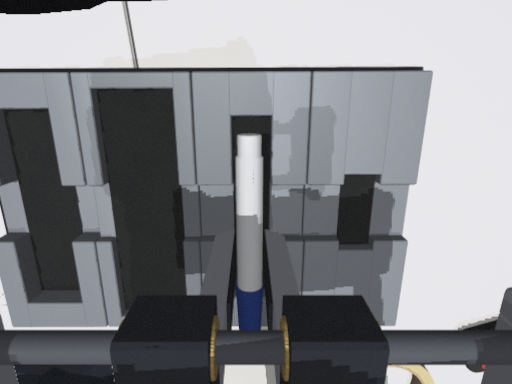

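Run:
```python
from h import *
img,W=cloud('wrist'); M=T()
q=(W[125:180,244:256]-M[:3,3])@M[:3,:3]
k=(W[125:180,244:256,2]>.08)&(W[125:180,244:256,2]<.125)
print(q[k].max(0),q[k][:,0].min()); print(np.round(q[k][::60],3))
```

```text
[0.06691247 0.00247655 0.19708737] 0.04379696388887662
[[ 0.067 -0.003  0.195]
 [ 0.065 -0.003  0.187]
 [ 0.063 -0.003  0.186]
 [ 0.06  -0.003  0.187]
 [ 0.058 -0.002  0.186]
 [ 0.055 -0.002  0.186]
 [ 0.053 -0.002  0.185]
 [ 0.05  -0.002  0.187]
 [ 0.047 -0.002  0.186]
 [ 0.045 -0.002  0.185]]
```

Call:
jog_arm(rows=[{"gripper": 0.0, "slide": [-0.002, 0.002, 0.03], "spin": 0}, {"gripper": 0.0, "slide": [-0.002, 0.002, 0.055], "spin": 0}, {"gripper": 0.0, "slide": [-0.002, 0.002, 0.069], "spin": 0}, {"gripper": 0.0, "slide": [-0.002, 0.002, 0.069], "spin": 0}, {"gripper": 0.0, "slide": [-0.002, 0.002, 0.069], "spin": 0}])

```text
time_s: 7.05
ee_pos: [0.5884, 0.0611, 0.2229]
eef_rot: [-3.141, -0.001, -0.089]
force: [0.2, -0.4, 0.0]
grip_width: 0.0152
grip_force: 12.0
```

Call:
jog_arm(rows=[{"gripper": 0.0, "slide": [0, 0, 0.0015], "spin": 0}, {"gripper": 0.0, "slide": [0, 0, 0.0015], "spin": 0}, {"gripper": 0.035, "slide": [0, 0, 0.0015], "spin": 0}, {"gripper": 0.035, "slide": [0, 0, 0.0015], "spin": 0}, {"gripper": 0.035, "slide": [0, 0, 0.0015], "spin": 0}, {"gripper": 0.035, "slide": [0, 0, -0.04], "spin": 0}, {"gripper": 0.035, "slide": [0, 0, -0.09], "spin": 0}, {"gripper": 0.035, "slide": [0, 0, -0.12], "spin": 0}])

```text
time_s: 7.85
ee_pos: [0.5882, 0.0607, 0.3459]
eef_rot: [-3.141, -0.003, -0.089]
force: [0.9, 0.6, -0.2]
grip_width: 0.0349
grip_force: 0.0
```

Run:
```python
from h import *
img,W=cloud('wrist'); save('w4',img)
for p,c,m in seg('marker_mid','wrist',W): print(c,*rect(p))
print(go([.612,-.21,.15],1.24))
```

```text
0.81 [585.1  60.9 140.7  15.8] -0.098 z [0.0278 0.032  0.0339] 2136
('slide', [0.0475, 0.2676, 0.0171], 'spin', np.float64(-1.329), 'now', array([0.5884, 0.0607, 0.167 ]), np.float64(-0.089))
```

View pics/w4.png

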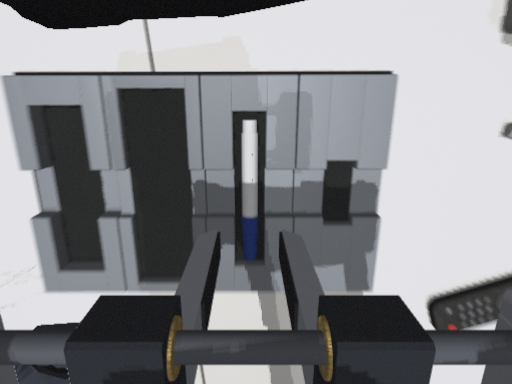

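Call:
jog_arm(rows=[{"gripper": 0.035, "slide": [0.007, 0.045, 0.0], "spin": -0.15}, {"gripper": 0.035, "slide": [0.015, 0.09, 0.0], "spin": -0.3}, {"gripper": 0.035, "slide": [0.022, 0.135, 0.0], "spin": -0.45}, {"gripper": 0.035, "slide": [0.03, 0.18, 0.0], "spin": -0.6}, {"gripper": 0.035, "slide": [0.038, 0.225, 0.0], "spin": -0.75}, {"gripper": 0.035, "slide": [0.048, 0.268, 0.0], "spin": -0.9}, {"gripper": 0.035, "slide": [0.048, 0.268, 0.0], "spin": -1.05}, {"gripper": 0.035, "slide": [0.048, 0.268, 0.0], "spin": -1.2}])

```text
time_s: 8.75
ee_pos: [0.6118, -0.212, 0.3405]
eef_rot: [-3.14, 0.0, 1.097]
force: [0.3, 0.1, -0.3]
grip_width: 0.0353
grip_force: 0.0
```

Call:
jog_arm(rows=[{"gripper": 0.035, "slide": [0, 0, 0.02], "spin": -0.12}, {"gripper": 0.035, "slide": [0, 0, 0.02], "spin": -0.12}])

```text
time_s: 8.95
ee_pos: [0.6116, -0.2105, 0.3188]
eef_rot: [-3.136, -0.0, 1.214]
force: [-0.4, 0.2, 0.1]
grip_width: 0.0349
grip_force: 0.0
```

Run:
```python
from h import *
img,W=cloud('wrist'); save('w5',img)
for p,c,m in seg('cell_mid','wrist',W):
    r=rect(p); print(c,*r); print(go([r[0][0]/1e3,r[0][1]/1e3,.024],r[1]))
```

```text
0.79 [ 615.9 -209.6   47.9   14.1] 1.215 z [0.0085 0.0134 0.0152] 803
('slide', [0.0022, 0.0035, 0.1175], 'spin', np.float64(-0.006), 'now', array([ 0.6121, -0.2105,  0.1415]), np.float64(1.209))
```

View pics/w5.png

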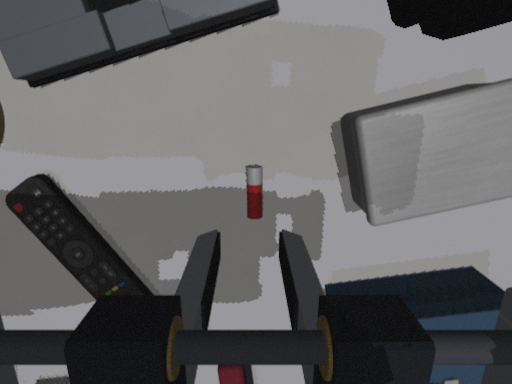

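Call:
jog_arm(squeeze=12, rows=[{"gripper": 0.04, "slide": [0.001, 0.003, 0.05], "spin": 0}, {"gripper": 0.04, "slide": [0.001, 0.003, 0.09], "spin": 0}, {"gripper": 0.04, "slide": [0.001, 0.003, 0.113], "spin": 0}, {"gripper": 0.04, "slide": [0.001, 0.003, 0.119], "spin": 0}, {"gripper": 0.04, "slide": [0.001, 0.003, 0.119], "spin": 0}, {"gripper": 0.04, "slide": [0.001, 0.003, 0.119], "spin": 0}])

```text
time_s: 9.65
ee_pos: [0.6157, -0.2108, 0.2052]
eef_rot: [3.139, 0.0, 1.212]
force: [1.1, -0.1, 0.1]
grip_width: 0.04
grip_force: 0.0
```

Run:
```python
from h import *
img,W=cloud('wrist')
for p,c,m in seg('cell_mid','wrist',W):
    r=rect(p); print(c,*r); print(go([r[0][0]/1e3,r[0][1]/1e3,.0215],r[1]))
```

```text
0.63 [ 613.6 -215.1   59.7   14.8] 1.26 z [0.0092 0.0136 0.0152] 1905
('slide', [-0.0048, -0.0004, 0.0036], 'spin', np.float64(-0.048), 'now', array([ 0.6156, -0.2107,  0.0251]), np.float64(1.212))
```

Call:
jog_arm(squeeze=12, rows=[{"gripper": 0.04, "slide": [0, 0, 0.0035], "spin": 0}, {"gripper": 0.0, "slide": [0, 0, 0.0035], "spin": 0}, {"gripper": 0.0, "slide": [0, 0, 0.0035], "spin": 0}, {"gripper": 0.0, "slide": [0, 0, 0.0035], "spin": 0}, {"gripper": 0.0, "slide": [0, 0, 0.0035], "spin": 0}, {"gripper": 0.0, "slide": [0, 0, -0.05], "spin": 0}, {"gripper": 0.0, "slide": [0, 0, -0.1], "spin": 0.1}, {"gripper": 0.0, "slide": [0, 0, -0.1], "spin": 0.2}])

```text
time_s: 10.55
ee_pos: [0.6159, -0.2109, 0.3104]
eef_rot: [3.132, -0.002, 1.009]
force: [0.6, -0.3, -0.4]
grip_width: 0.0163
grip_force: 12.0
```

Run:
```python
from h import *
print(go([.581,-.022,.13],-.088))
img,W=cloud('wrist'); M=T()
for p,c,m in seg('cell_mid','wrist',W):
    q=(p-M[:3,3])@M[:3,:3]; q=q[q[:,2]<.21]; print(c,*rect(q))
```

```text
('slide', [0.1412, -0.1302, -0.0006], 'spin', np.float64(1.097), 'now', array([ 0.6159, -0.2109,  0.1304]), np.float64(1.009))
0.56 [ 0.8  1.3 49.2 14.3] -0.019 z [0.1818 0.1835 0.1884] 2085
```

Call:
jog_arm(rows=[{"gripper": 0.0, "slide": [0.03, -0.03, 0.0], "spin": 0.14}, {"gripper": 0.0, "slide": [0.06, -0.055, 0.0], "spin": 0.28}, {"gripper": 0.0, "slide": [0.085, -0.08, 0.0], "spin": 0.42}, {"gripper": 0.0, "slide": [0.115, -0.105, 0.0], "spin": 0.56}, {"gripper": 0.0, "slide": [0.141, -0.13, 0.0], "spin": 0.7}, {"gripper": 0.0, "slide": [0.141, -0.13, 0.0], "spin": 0.84}, {"gripper": 0.0, "slide": [0.141, -0.13, 0.0], "spin": 0.98}, {"gripper": 0.0, "slide": [0.141, -0.13, 0.0], "spin": 1.097}])

```text
time_s: 11.45
ee_pos: [0.5794, -0.0218, 0.3016]
eef_rot: [-3.142, 0.003, -0.086]
force: [-0.2, -0.0, 0.1]
grip_width: 0.0162
grip_force: 12.0
```

Call:
jog_arm(rows=[{"gripper": 0.0, "slide": [0, 0, 0.04], "spin": 0}, {"gripper": 0.0, "slide": [0, 0, 0.04], "spin": 0}, {"gripper": 0.0, "slide": [0, 0, 0.04], "spin": 0}])

```text
time_s: 11.75
ee_pos: [0.5795, -0.0222, 0.2624]
eef_rot: [-3.142, 0.003, -0.082]
force: [-0.1, 0.9, -0.2]
grip_width: 0.0163
grip_force: 12.0
```

Run:
```python
from h import *
print(go([.581,-.022,.042],-.088),telemetry.get_obs()['grip_width'])
img,W=cloud('wrist'); save('w6',img)
```

```text
('slide', [0.0016, -0.0003, 0.0404], 'spin', np.float64(0.006), 'now', array([ 0.5795, -0.0222,  0.0824]), np.float64(-0.082)) 0.016264332556110258
```

View pics/w6.png

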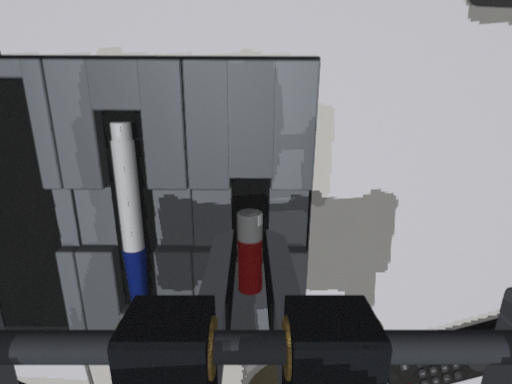

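Call:
jog_arm(rows=[{"gripper": 0.0, "slide": [0.001, 0, 0.025], "spin": 0.005}, {"gripper": 0.0, "slide": [0.001, 0, 0.0395], "spin": 0.005}, {"gripper": 0.0, "slide": [0.001, 0, 0.0395], "spin": 0.005}, {"gripper": 0.0, "slide": [0.001, 0, 0.0395], "spin": 0.005}])

```text
time_s: 12.2
ee_pos: [0.5808, -0.0223, 0.2244]
eef_rot: [-3.142, -0.0, -0.089]
force: [0.0, -0.8, 1.7]
grip_width: 0.0158
grip_force: 12.0
```

Call:
jog_arm(rows=[{"gripper": 0.0, "slide": [0, 0, 0.0015], "spin": 0}, {"gripper": 0.0, "slide": [0, 0, 0.0015], "spin": 0}, {"gripper": 0.035, "slide": [0, 0, 0.0015], "spin": 0}, {"gripper": 0.035, "slide": [0, 0, 0.0015], "spin": 0}, {"gripper": 0.035, "slide": [0, 0, 0.0015], "spin": 0}, {"gripper": 0.05, "slide": [0, 0, -0.04], "spin": 0}, {"gripper": 0.06, "slide": [0, 0, -0.09], "spin": 0}, {"gripper": 0.06, "slide": [0, 0, -0.13], "spin": 0}])

```text
time_s: 13.0
ee_pos: [0.5805, -0.0222, 0.3563]
eef_rot: [3.142, -0.001, -0.089]
force: [-0.1, 0.7, -0.2]
grip_width: 0.0559
grip_force: 0.0
```

Run:
```python
from h import *
img,W=cloud('wrist'); save('w7',img[:260])
for p,c,m in seg('cell_mid','wrist',W): print(c,*rect(p))
for p,c,m in seg('marker_mid','wrist',W): print(c,*rect(p))
print(go([.442,-.214,.17],1.82))
```

```text
0.94 [581.6 -22.4  48.5  13.8] -0.096 z [0.029  0.0334 0.0352] 705
0.73 [589.   62.6 133.3  18.9] -0.077 z [0.0271 0.032  0.034 ] 2041
('slide', [-0.1211, 0.2034, 0.0057], 'spin', np.float64(-1.909), 'now', array([ 0.5807, -0.0222,  0.1764]), np.float64(-0.089))
```

View pics/w7.png

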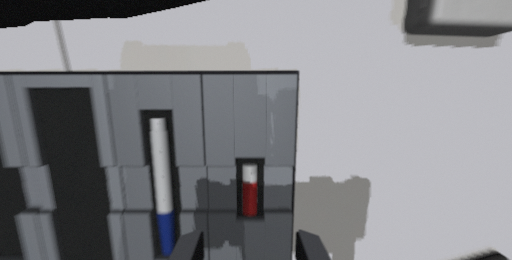

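Call:
jog_arm(rows=[{"gripper": 0.065, "slide": [-0.02, 0.04, 0.0], "spin": -0.149}, {"gripper": 0.065, "slide": [-0.04, 0.075, 0.0], "spin": -0.298}, {"gripper": 0.065, "slide": [-0.06, 0.11, 0.0], "spin": -0.447}, {"gripper": 0.065, "slide": [-0.08, 0.145, 0.0], "spin": -0.596}, {"gripper": 0.065, "slide": [-0.1, 0.18, 0.0], "spin": -0.745}, {"gripper": 0.065, "slide": [-0.121, 0.203, 0.0], "spin": -0.894}, {"gripper": 0.065, "slide": [-0.121, 0.203, 0.0], "spin": -1.043}, {"gripper": 0.065, "slide": [-0.121, 0.203, 0.0], "spin": -1.192}])

```text
time_s: 13.95
ee_pos: [0.4412, -0.2143, 0.3525]
eef_rot: [-3.14, -0.0, 1.101]
force: [1.1, 0.1, -0.2]
grip_width: 0.0654
grip_force: 0.0
```

Call:
jog_arm(rows=[{"gripper": 0.065, "slide": [0, 0, -0.03], "spin": -0.149}, {"gripper": 0.065, "slide": [0, 0, -0.06], "spin": -0.298}, {"gripper": 0.065, "slide": [0, 0, -0.06], "spin": -0.447}, {"gripper": 0.065, "slide": [0, 0, -0.06], "spin": -0.596}, {"gripper": 0.065, "slide": [0, 0, -0.06], "spin": -0.717}, {"gripper": 0.065, "slide": [0, 0, -0.06], "spin": -0.717}])

```text
time_s: 14.55
ee_pos: [0.442, -0.2136, 0.4125]
eef_rot: [-3.14, -0.001, 1.816]
force: [0.5, -0.8, -0.4]
grip_width: 0.0652
grip_force: 0.0
```

Run:
```python
from h import *
img,W=cloud('wrist'); save('w8',img)
for p,c,m in seg('remote','wrist',W):
    p=p[p[:,2]>.009]; r=rect(p); print(c,*r); print(go([r[0][0]/1e3,r[0][1]/1e3,.023],r[1]))
```

```text
0.56 [ 439.3 -212.2  171.9   45.1] -1.32 z [0.0145 0.016  0.018 ] 5397
('slide', [0.0018, -0.0021, 0.2098], 'spin', np.float64(3.13), 'now', array([ 0.442 , -0.2136,  0.2328]), np.float64(1.81))
```

View pics/w8.png

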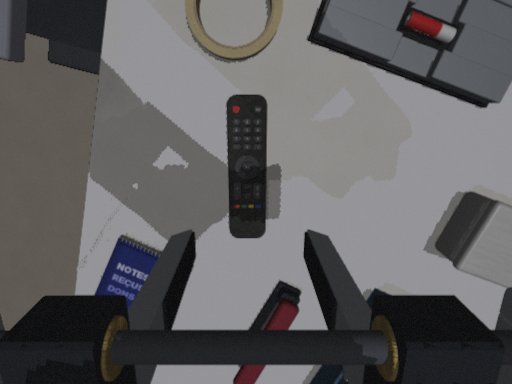

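Call:
jog_arm(squeeze=25, rows=[{"gripper": 0.065, "slide": [0.002, -0.002, 0.05], "spin": -0.011}, {"gripper": 0.065, "slide": [0.002, -0.002, 0.1], "spin": -0.011}, {"gripper": 0.065, "slide": [0.002, -0.002, 0.15], "spin": -0.011}, {"gripper": 0.065, "slide": [0.002, -0.002, 0.19], "spin": -0.011}, {"gripper": 0.065, "slide": [0.002, -0.002, 0.209], "spin": -0.011}, {"gripper": 0.065, "slide": [0.002, -0.002, 0.209], "spin": -0.011}, {"gripper": 0.065, "slide": [0.002, -0.002, 0.209], "spin": -0.011}])

```text
time_s: 15.35
ee_pos: [0.4396, -0.2122, 0.2047]
eef_rot: [-3.141, -0.001, 1.823]
force: [-0.6, 0.1, 0.1]
grip_width: 0.0649
grip_force: 0.0
```

Call:
jog_arm(squeeze=25, rows=[{"gripper": 0.0, "slide": [0, 0, 0.0], "spin": 0}, {"gripper": 0.0, "slide": [0, 0, 0.0], "spin": 0}, {"gripper": 0.0, "slide": [0, 0, 0.0], "spin": 0}, {"gripper": 0.0, "slide": [0, 0, 0.0], "spin": 0}])

```text
time_s: 15.75
ee_pos: [0.4396, -0.2122, 0.2053]
eef_rot: [3.141, 0.001, 1.825]
force: [-2.0, 0.4, 7.8]
grip_width: 0.0449
grip_force: 25.0
```

Call:
jog_arm(rows=[{"gripper": 0.0, "slide": [0, 0, -0.03], "spin": 0}, {"gripper": 0.0, "slide": [0, 0, -0.08], "spin": 0}, {"gripper": 0.0, "slide": [0.03, 0.024, -0.1], "spin": -0.14}, {"gripper": 0.0, "slide": [0.065, 0.052, -0.1], "spin": -0.28}, {"gripper": 0.0, "slide": [0.1, 0.08, -0.1], "spin": -0.42}, {"gripper": 0.0, "slide": [0.135, 0.105, -0.1], "spin": -0.56}, {"gripper": 0.0, "slide": [0.17, 0.132, -0.1], "spin": -0.7}, {"gripper": 0.0, "slide": [0.205, 0.16, -0.1], "spin": -0.84}])

```text
time_s: 16.55
ee_pos: [0.5432, 0.0283, 0.3048]
eef_rot: [3.142, 0.0, 2.67]
force: [0.8, -0.0, -1.6]
grip_width: 0.0445
grip_force: 25.0
```

Run:
```python
from h import *
print(go([.596,.145,.11],3.054),telemetry.get_obs()['grip_width'])
```

```text
('slide', [0.0059, 0.128, 0.0148], 'spin', np.float64(-0.384), 'now', array([0.5432, 0.0283, 0.1248]), np.float64(2.67)) 0.04448553830551512
```

Call:
jog_arm(rows=[{"gripper": 0.0, "slide": [0.002, 0.04, 0], "spin": -0.13}, {"gripper": 0.0, "slide": [0.004, 0.085, 0], "spin": -0.26}, {"gripper": 0.0, "slide": [0.006, 0.128, 0], "spin": -0.384}, {"gripper": 0.0, "slide": [0.006, 0.128, 0], "spin": -0.384}, {"gripper": 0.0, "slide": [0.006, 0.128, 0.02], "spin": -0.384}, {"gripper": 0.0, "slide": [0.006, 0.128, 0.02], "spin": -0.384}])

```text
time_s: 17.15
ee_pos: [0.5957, 0.1427, 0.2823]
eef_rot: [-3.14, -0.004, 3.048]
force: [-0.9, -0.2, -1.0]
grip_width: 0.0445
grip_force: 25.0
```

Run:
```python
from h import *
print(go([.596,.145,.0465],3.0536),telemetry.get_obs()['grip_width'])
img,W=cloud('wrist'); save('w9',img); M=T()
for p,c,m in seg('remote','wrist',W):
    q=(p-M[:3,3])@M[:3,:3]; q=q[q[:,2]<.205]; print(c,*rect(q), q[:,0].max(), np.polyfit(q[:,0],q[:,2],1))
```

```text
('slide', [-0.0003, 0.0024, 0.0558], 'spin', np.float64(-0.005), 'now', array([0.5957, 0.1427, 0.1023]), np.float64(3.048)) 0.044483068967827645
0.88 [  0.2   0.3 171.2  46.6] 0.003 z [0.1888 0.1906 0.1919] 19327 0.08577830075249752 [-0.00068792  0.19041111]
0.22 [  9.7 -30.6   3.9   0.2] 1.526 z [0.1929 0.195  0.1963] 4 0.009930595709807708 [4.97686774 0.1462622 ]
```

View pics/w9.png

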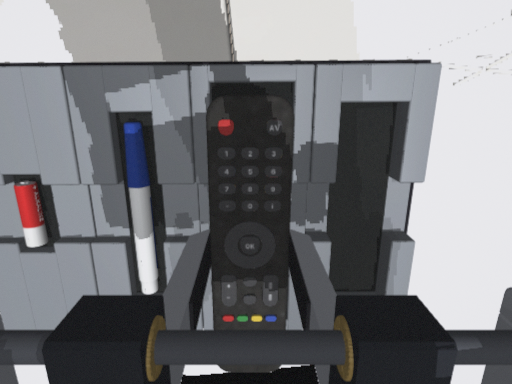

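Call:
jog_arm(rows=[{"gripper": 0.0, "slide": [0, 0.002, 0.025], "spin": -0.005}, {"gripper": 0.0, "slide": [0, 0.002, 0.045], "spin": -0.005}, {"gripper": 0.0, "slide": [0, 0.002, 0.054], "spin": -0.005}, {"gripper": 0.0, "slide": [0, 0.002, 0.054], "spin": -0.005}, {"gripper": 0.0, "slide": [0, 0.002, 0.054], "spin": -0.005}])

```text
time_s: 17.75
ee_pos: [0.5968, 0.1448, 0.2319]
eef_rot: [3.141, 0.001, 3.053]
force: [-0.1, 1.3, -1.2]
grip_width: 0.0443
grip_force: 25.0
```

Call:
jog_arm(rows=[{"gripper": 0.0, "slide": [-0.001, 0, 0.0035], "spin": 0}, {"gripper": 0.0, "slide": [-0.001, 0, 0.0035], "spin": 0}, {"gripper": 0.0, "slide": [-0.001, 0, 0.005], "spin": 0}, {"gripper": 0.0, "slide": [-0.001, 0, 0.005], "spin": 0}])

```text
time_s: 18.15
ee_pos: [0.5976, 0.1449, 0.2263]
eef_rot: [3.141, 0.001, 3.054]
force: [-0.9, -0.6, 4.1]
grip_width: 0.0443
grip_force: 25.0
```

Call:
jog_arm(rows=[{"gripper": 0.054, "slide": [0, 0, 0], "spin": 0}, {"gripper": 0.054, "slide": [0, 0, 0], "spin": 0}, {"gripper": 0.054, "slide": [0, 0, -0.02], "spin": 0}, {"gripper": 0.06, "slide": [0, 0, -0.07], "spin": 0}, {"gripper": 0.06, "slide": [0, 0, -0.12], "spin": 0}, {"gripper": 0.06, "slide": [0, 0, -0.17], "spin": 0}])

```text
time_s: 18.75
ee_pos: [0.5972, 0.1448, 0.3975]
eef_rot: [-3.141, -0.0, 3.054]
force: [-0.3, -0.3, 0.6]
grip_width: 0.0599
grip_force: 0.0
```

Run:
```python
from h import *
img,W=cloud('wrist'); save('w10',img)
for t in ['remote','marker_mid']:
  for p,c,m in seg(t,'wrist',W): print(t,c,*rect(p))
print(go([.515,-.42,.22],1.30))
```

```text
marker_mid 0.88 [587.1  62.4 131.6  15.5] -0.078 z [0.028  0.0321 0.034 ] 1555
('slide', [0.0326, -0.5699, -0.0021], 'spin', np.float64(1.754), 'now', array([0.5974, 0.1449, 0.2191]), np.float64(3.054))
```

View pics/w10.png

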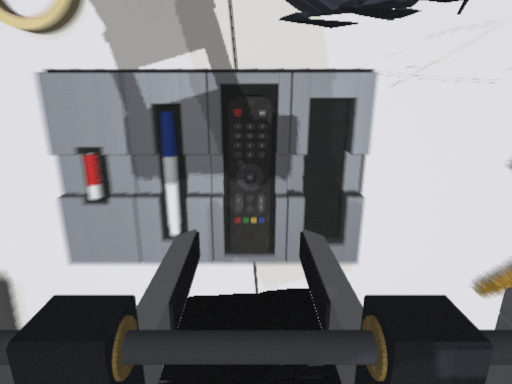

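Call:
jog_arm(rows=[{"gripper": 0.06, "slide": [0.003, -0.045, 0], "spin": 0.14}, {"gripper": 0.06, "slide": [0.006, -0.09, 0], "spin": 0.28}, {"gripper": 0.06, "slide": [0.009, -0.135, 0], "spin": 0.42}, {"gripper": 0.06, "slide": [0.012, -0.18, 0], "spin": 0.56}, {"gripper": 0.06, "slide": [0.015, -0.225, 0], "spin": 0.7}, {"gripper": 0.06, "slide": [0.018, -0.27, 0], "spin": 0.84}, {"gripper": 0.06, "slide": [0.021, -0.315, 0], "spin": 0.98}, {"gripper": 0.06, "slide": [0.023, -0.36, 0], "spin": 1.12}])

```text
time_s: 19.7
ee_pos: [0.5424, -0.2135, 0.3941]
eef_rot: [-3.14, -0.002, 1.928]
force: [0.9, -0.2, 0.5]
grip_width: 0.0602
grip_force: 0.0
```

Run:
```python
from h import *
print(go([.515,-.42,.22],1.30))
```

```text
('slide', [-0.1839, -0.0979, -0.006], 'spin', np.float64(0.628), 'now', array([ 0.5424, -0.2135,  0.2141]), np.float64(1.928))
```

Call:
jog_arm(rows=[{"gripper": 0.06, "slide": [-0.04, -0.021, 0], "spin": 0.14}, {"gripper": 0.06, "slide": [-0.08, -0.042, 0], "spin": 0.28}, {"gripper": 0.06, "slide": [-0.12, -0.063, 0], "spin": 0.42}, {"gripper": 0.06, "slide": [-0.16, -0.084, 0], "spin": 0.56}, {"gripper": 0.06, "slide": [-0.184, -0.098, -0.01], "spin": 0.628}, {"gripper": 0.06, "slide": [-0.184, -0.098, -0.01], "spin": 0.628}, {"gripper": 0.06, "slide": [-0.184, -0.098, -0.01], "spin": 0.628}])

```text
time_s: 20.4
ee_pos: [0.5167, -0.4188, 0.4039]
eef_rot: [-3.14, -0.001, 1.306]
force: [0.7, 1.6, -0.3]
grip_width: 0.0602
grip_force: 0.0
```

Run:
```python
from h import *
img,W=cloud('wrist'); save('w11',img)
for p,c,m in seg('stapler','wrist',W):
    print(c,*rect(p[p[:,2]>.006])); r=rect(p[p[:,2]>.04]); print(*r); print(go([r[0][0]/1e3,r[0][1]/1e3,.024],r[1]))
```

```text
0.74 [ 518.4 -425.2  145.7   33.6] 1.333 z [0.0072 0.0448 0.0505] 3634
[ 517.7 -428.4  139.2   26. ] 1.332 z [0.0414 0.0458 0.0507] 2960
('slide', [-0.0104, 0.0036, 0.2005], 'spin', np.float64(-0.024), 'now', array([ 0.5171, -0.4177,  0.2245]), np.float64(1.308))
```

View pics/w11.png

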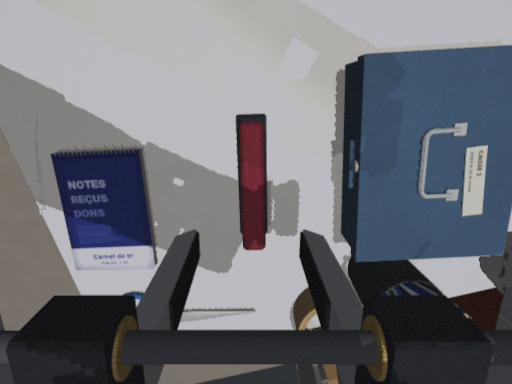

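Call:
jog_arm(squeeze=35, rows=[{"gripper": 0.06, "slide": [-0.008, 0.003, 0.05], "spin": -0.025}, {"gripper": 0.06, "slide": [-0.008, 0.003, 0.1], "spin": -0.025}, {"gripper": 0.06, "slide": [-0.008, 0.003, 0.145], "spin": -0.025}, {"gripper": 0.06, "slide": [-0.008, 0.003, 0.18], "spin": -0.025}, {"gripper": 0.06, "slide": [-0.008, 0.003, 0.199], "spin": -0.025}, {"gripper": 0.06, "slide": [-0.008, 0.003, 0.199], "spin": -0.025}, {"gripper": 0.06, "slide": [-0.008, 0.003, 0.199], "spin": -0.025}])

```text
time_s: 21.2
ee_pos: [0.5181, -0.4264, 0.2074]
eef_rot: [3.141, 0.0, 1.332]
force: [0.3, -0.3, 0.6]
grip_width: 0.0598
grip_force: 0.0
```

Call:
jog_arm(squeeze=35, rows=[{"gripper": 0.0, "slide": [0, 0, 0.0], "spin": 0}, {"gripper": 0.0, "slide": [0, 0, 0.0], "spin": 0}, {"gripper": 0.0, "slide": [0, 0, 0.0], "spin": 0}, {"gripper": 0.0, "slide": [0, 0, 0.0], "spin": 0}, {"gripper": 0.0, "slide": [0, 0, 0.0], "spin": 0}])

```text
time_s: 21.7
ee_pos: [0.5176, -0.4271, 0.2073]
eef_rot: [3.141, 0.0, 1.331]
force: [-1.2, 1.3, 4.6]
grip_width: 0.0316
grip_force: 35.0
```

Call:
jog_arm(rows=[{"gripper": 0.0, "slide": [0, 0, -0.03], "spin": 0}, {"gripper": 0.0, "slide": [0, 0, -0.075], "spin": 0}, {"gripper": 0.0, "slide": [0.02, -0.002, -0.12], "spin": 0}, {"gripper": 0.0, "slide": [0.06, -0.007, -0.12], "spin": 0.1}, {"gripper": 0.0, "slide": [0.105, -0.012, -0.12], "spin": 0.2}, {"gripper": 0.0, "slide": [0.15, -0.017, -0.12], "spin": 0.3}, {"gripper": 0.0, "slide": [0.195, -0.022, -0.12], "spin": 0.4}, {"gripper": 0.0, "slide": [0.24, -0.027, -0.12], "spin": 0.5}])

```text
time_s: 22.5
ee_pos: [0.5482, -0.1857, 0.3264]
eef_rot: [-3.141, 0.0, 0.827]
force: [0.9, -1.0, -2.7]
grip_width: 0.0258
grip_force: 35.0
```

Run:
```python
from h import *
print(go([.603,.229,.14],-.088),telemetry.get_obs()['grip_width'])
```

```text
('slide', [0.3422, -0.2406, 0.0065], 'spin', np.float64(0.915), 'now', array([ 0.5482, -0.1857,  0.1464]), np.float64(0.827)) 0.02581410024586776
```

Run:
```python
from h import *
img,W=cloud('wrist'); save('w12',img); M=T()
for p,c,m in seg('stapler','wrist',W):
    q=(p-M[:3,3])@M[:3,:3]; print(c,*rect(q),np.polyfit(q[:,0],q[:,2],1))
```

```text
0.64 [ -0.5   0.7 140.8  33.5] -0.001 z [0.16   0.1668 0.2025] 12858 [0.14391875 0.16773546]
```

View pics/w12.png

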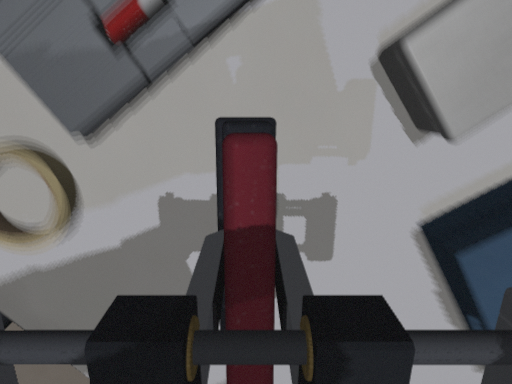

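Run:
```python
from h import *
M=T()
for c in ['side','scene']:
    img,W=cloud(c); save('s_'+c,img)
    for p,cf,m in seg('stapler',c,W):
        q=(p-M[:3,3])@M[:3,:3]; print(c,cf,len(p),np.round(np.percentile(q,[2,50,98],axis=0),3).tolist())
        for e in np.arange(-.09,.09,.02):
            k=(q[:,0]>e)&(q[:,0]<e+.02)
            if k.sum()>4: print('  x%.2f'%(e+.01),np.round([q[k,2].min(),q[k,2].max()],3),k.sum())
    vv,uu=np.nonzero(m); y,x=int(vv.mean()),int(uu.mean()); save('z_'+c,cv2.resize(img[y-60:y+60,x-70:x+70],None,fx=2.8,fy=2.8))
a=np.hstack([cv2.imread('pics/z_side.png'),cv2.imread('pics/z_scene.png')]); cv2.imwrite('pics/z.png',a)
```

```text
side 0.64 506 [[-0.072, -0.009, 0.157], [-0.03, 0.008, 0.187], [0.064, 0.017, 0.207]]
  x-0.08 [0.155 0.202] 23
  x-0.06 [0.154 0.208] 131
  x-0.04 [0.1   0.207] 100
  x-0.02 [0.157 0.21 ] 93
  x0.00 [0.16  0.209] 43
  x0.02 [0.17  0.204] 7
  x0.04 [0.163 0.211] 60
  x0.06 [0.166 0.32 ] 44
  x0.08 [0.189 0.207] 5
scene 0.72 817 [[-0.07, -0.019, 0.159], [0.009, -0.008, 0.188], [0.07, 0.19, 0.312]]
  x-0.08 [0.159 0.327] 6
  x-0.06 [0.157 0.316] 128
  x-0.04 [0.159 0.284] 129
  x-0.02 [0.101 0.305] 80
  x0.00 [0.104 0.329] 63
  x0.02 [0.164 0.328] 126
  x0.04 [0.165 0.209] 127
  x0.06 [0.167 0.211] 138
  x0.08 [0.198 0.209] 10
```

View pics/z.png

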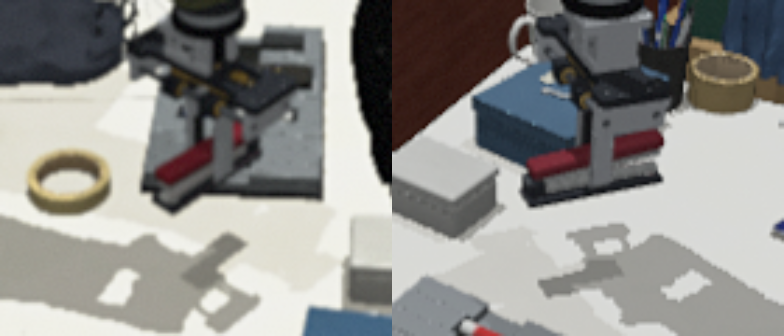

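Call:
jog_arm(squeeze=40, rows=[{"gripper": 0.0, "slide": [0.035, -0.024, 0], "spin": 0.09}, {"gripper": 0.0, "slide": [0.075, -0.052, 0], "spin": 0.2}, {"gripper": 0.0, "slide": [0.115, -0.08, 0], "spin": 0.31}, {"gripper": 0.0, "slide": [0.155, -0.108, 0], "spin": 0.42}, {"gripper": 0.0, "slide": [0.195, -0.137, 0], "spin": 0.53}, {"gripper": 0.0, "slide": [0.235, -0.165, 0], "spin": 0.64}, {"gripper": 0.0, "slide": [0.275, -0.193, 0], "spin": 0.75}, {"gripper": 0.0, "slide": [0.31, -0.218, 0], "spin": 0.86}])

```text
time_s: 23.6
ee_pos: [0.5969, 0.1895, 0.3264]
eef_rot: [3.142, 0.0, -0.034]
force: [0.5, -0.3, -2.9]
grip_width: 0.0259
grip_force: 40.0
```

Run:
```python
from h import *
print(go([.603,.229,.10],-.088),telemetry.get_obs()['grip_width'])
```

```text
('slide', [0.0048, -0.0397, 0.0464], 'spin', np.float64(0.054), 'now', array([0.5969, 0.1895, 0.1464]), np.float64(-0.034)) 0.0258666817119328
```

Call:
jog_arm(rows=[{"gripper": 0.0, "slide": [0.005, -0.04, 0], "spin": 0.054}, {"gripper": 0.0, "slide": [0.005, -0.04, 0.03], "spin": 0.054}, {"gripper": 0.0, "slide": [0.005, -0.04, 0.055], "spin": 0.054}, {"gripper": 0.0, "slide": [0.005, -0.04, 0.055], "spin": 0.054}, {"gripper": 0.0, "slide": [0.005, -0.04, 0.055], "spin": 0.054}])

```text
time_s: 24.1
ee_pos: [0.6032, 0.2273, 0.2721]
eef_rot: [3.141, 0.0, -0.084]
force: [0.6, -0.2, -0.7]
grip_width: 0.0263
grip_force: 40.0
```

Run:
```python
from h import *
print(go([.603,.229,.04],-.088),telemetry.get_obs()['grip_width'])
img,W=cloud('wrist'); save('w13',img); M=T()
k=np.s_[60:300,190:310]; q=((W-M[:3,3])@M[:3,:3])[k]; q=q[(q[...,2]<.225)&(q[...,2]>.15)]
# base top ledge near far end
f=q[(q[:,0]>.03)]; print(rect(f), f[:,0].max(), [np.round(np.percentile(f[(f[:,0]>a)&(f[:,0]<a+.01),1],[1,99]),4).tolist() for a in (.03,.04,.05,.06)])
```

```text
('slide', [-0.0003, -0.0017, 0.0521], 'spin', np.float64(0.004), 'now', array([0.6032, 0.2273, 0.0921]), np.float64(-0.084)) 0.026265940665421244
(array([52. , -2.5, 44. , 33.9]), np.float64(0.002), 'z', array([0.1676, 0.1703, 0.2048]), 5884) 0.07399798354022018 [[-0.019, 0.0125], [-0.0188, 0.0123], [-0.019, 0.0121], [-0.0187, 0.0133]]
```

View pics/w13.png

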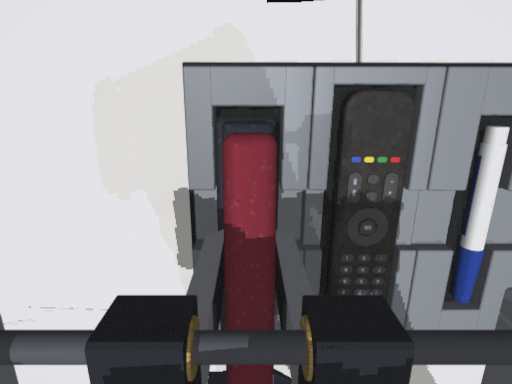

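Call:
jog_arm(rows=[{"gripper": 0.0, "slide": [0, -0.001, 0.02], "spin": 0.004}, {"gripper": 0.0, "slide": [0, -0.001, 0.035], "spin": 0.004}, {"gripper": 0.0, "slide": [0, -0.001, 0.045], "spin": 0.004}, {"gripper": 0.0, "slide": [0, -0.001, 0.049], "spin": 0.004}, {"gripper": 0.0, "slide": [0, -0.001, 0.049], "spin": 0.004}, {"gripper": 0.0, "slide": [0, -0.001, 0.049], "spin": 0.004}])

```text
time_s: 24.75
ee_pos: [0.6028, 0.2292, 0.2232]
eef_rot: [-3.141, -0.001, -0.087]
force: [-0.0, -0.1, -3.0]
grip_width: 0.0255
grip_force: 40.0
```

Call:
jog_arm(rows=[{"gripper": 0.0, "slide": [0, 0, 0.002], "spin": 0}, {"gripper": 0.0, "slide": [0, 0, 0.002], "spin": 0}, {"gripper": 0.0, "slide": [0, 0, 0.004], "spin": 0}, {"gripper": 0.0, "slide": [0, 0, 0.004], "spin": 0}])

```text
time_s: 25.15
ee_pos: [0.6028, 0.2302, 0.2211]
eef_rot: [-3.139, -0.003, -0.086]
force: [-7.2, 5.4, 14.0]
grip_width: 0.0254
grip_force: 39.9
```

Call:
jog_arm(rows=[{"gripper": 0.05, "slide": [0, 0, 0.002], "spin": 0}, {"gripper": 0.05, "slide": [0, 0, 0.002], "spin": 0}, {"gripper": 0.05, "slide": [0, 0, 0.0], "spin": 0}, {"gripper": 0.05, "slide": [0, 0, -0.03], "spin": 0}, {"gripper": 0.06, "slide": [0, 0, -0.07], "spin": 0}, {"gripper": 0.06, "slide": [0, 0.03, -0.11], "spin": 0}, {"gripper": 0.06, "slide": [0, 0.07, -0.15], "spin": 0}, {"gripper": 0.06, "slide": [0, 0.11, -0.18], "spin": 0}])

```text
time_s: 25.95
ee_pos: [0.593, 0.124, 0.3969]
eef_rot: [-3.141, -0.002, -0.086]
force: [1.4, -0.4, -0.2]
grip_width: 0.0602
grip_force: 0.0
```

Run:
```python
from h import *
img,W=cloud('wrist'); save('w14',img)
for t in ['stapler','remote','marker_mid','cell_mid']:
  for p,c,m in seg(t,'wrist',W):
    p=p[p[:,2]>.015]
    A=np.c_[p[:,:2],np.ones(len(p))]; print(t,c,*rect(p),'tilt',np.round(np.linalg.lstsq(A,p[:,2],rcond=None)[0][:2],3))
    if t=='stapler': print(rect(p[p[:,2]>.045]))
```

```text
stapler 0.81 [597.7 235.1 162.3  41.5] -0.106 z [0.0177 0.0542 0.0611] 5255 tilt [0.044 1.072]
(array([602.5, 231.2, 140. ,  26.6]), np.float64(-0.093), 'z', array([0.0503, 0.0564, 0.0614]), 3619)
remote 0.7 [588.8  61.9 208.3  85.8] -0.086 z [0.0172 0.0292 0.0308] 11792 tilt [0.017 0.007]
remote 0.63 [596.6 145.1 180.6  47.1] -0.114 z [0.0354 0.037  0.0389] 6514 tilt [-0.001  0.007]
marker_mid 0.66 [592.6  72.  128.4  42.3] -0.109 z [0.0277 0.0321 0.0341] 1532 tilt [0.058 0.651]
cell_mid 0.58 [578.7 -23.6  53.9  19.2] -0.104 z [0.0257 0.0331 0.035 ] 656 tilt [-0.062 -0.281]
```

View pics/w14.png

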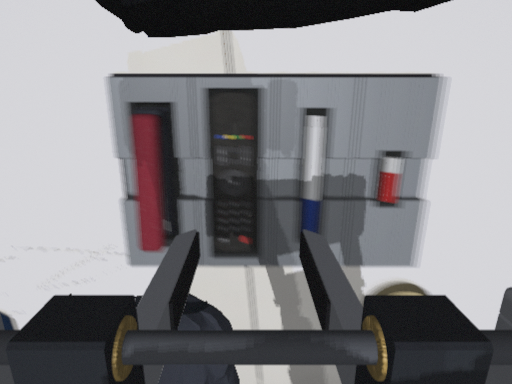

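```bash
python3 -c "
from h import *
print(workorder.hand_in())"
```

```text
the job is handed in; nothing more can be done
None
```

I handed the job in at about 26 s; by the last camera measurements, the stapler, remote, marker and battery are each seated in their own tray. The tin and tape were not touched, and no verdict came back.

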